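# Put away a stack of parts cartons into their colour trays

## Robot

A 7-joint arm with a two-finger parallel gripper is mounted at the origin on the work surface. World frame = base frame: x ahead of the robot, y to its left, z up, the work surface at z = 0. Lengths are in m, angles in rad, forces in N, time in s.
With the tool pointing down it reaches from about 0.35 to 0.9 m from the base axis. Payload 19.9 kg.
Tool frame: the origin (TCP) lies on the mounting face of the last link; the fingertips stand manip.nose_length ahead of it and the grasp point (between the pads) lies 155 mm ahead of it (manip.nose_length is the distance from the TCP to the fingertips, in m); x points along the fingers, z is the direction in which the jaws open and shut, and the axes are right-handed (so a half turn about x gives the same grasp; the last joint's range is limited). The gripper opens to 85 mm and grips with 20 to 120 N. Pads are 22 mm wide; open, the fingers measure 114 mm over their backs; the gripper's body (76 mm by 85 mm) begins 54 mm behind the grasp point. The pads swing forward as they close: fully open they stand 13 mm farther back than shut.
Start: joints at [-1.371, 0.417, -0.01, 1.614, 0.005, 1.111, -0.053], TCP at [0.15, 0.607, 0.405] pointing down, gripper open.
Joint ranges: [-2.81, 2.81], [-0.39, 2.02], [-1.27, 1.25], [0.06, 2.57], [-1.19, 4.33], [0.19, 2], [-2.82, 2.82]. Speed limits (rad/s): [1.89, 1.89, 2.39, 2.39, 3.01, 3.01, 3.01].

## Interface

Orientations are given as a unit quaternion [w, x, y, z].
In Python, from workcell import manip gives the robot as it stands.
- The arm moves only by the tool move_arm, never from a script. Its arguments are lists of equal length, an entry for each row: "angular": the turn, a rotation vector about the world's x, y, z in units of 90 degrees (1.0 is 90 degrees), a list of three; "offset": the shift along the world's x, y, z in units of 300 mm (1.0 is 300 mm), a list of three; "fingers": the opening, from -1 (shut) to 1 (fully open). A call has 1 to 20 rows; each row shifts and turns the pose as measured when the row begins; what a row does not reach is not made up. A row lasts 1/10 s, in which the tool goes at most 50 mm and 8.59 degrees, less where a joint would pass 70% of its speed; a pose out of reach is approached as far as the arm can. A call with a number of a shift or a turn outside -1 to 1 is refused whole. A call with a gripper value outside its range is refused whole. The fingers move at their own pace and stop on an object; "newtons" is the grip in N (left out, the last holds). Time passes only in rows, so rows that do not move let the fingers close. It gives the time, the measured TCP pose, the force and the opening at its end, in the units of the state.
- manip.observe(): the state, without advancing time (a new reading comes with each control period).
- manip.capture(name): name is "side" or "top" or "wrist"; returns a dict with "color" (384x512x3 uint8, blue, green, red), "fov_y" (degrees; the focal length in pixels is half the picture's height over the tangent of half this angle, whatever the lens; pixels are square), "cx", "cy" (the principal point, pixels), "rvec" (rotation vector, rad) and "tvec" (3), from world to camera coordinates, as OpenCV has them. Camera axes: x right, y down, z forward; pixel columns grow to the right and rows downward; lengths in m; the calibration is good to about 2 mm. A picture is of the moment at which its call begins. There is no depth.
- manip.sign_off(): hands the job in, once; it reports no verdict.
The state is a dict: "time": time; "q": joint angles; "joint_velocities": joint speeds; "joint_efforts": joint torques, N m; "position": TCP position; "orientation": TCP orientation; "ft_force": force on the tool from outside, world axes, zero at the start; "wrist_torque": the same for the moment, N m; "gripper_width": finger opening in m.
Only numpy, scipy, OpenCV 4.12 (cv2) and the standard library are available. Lean on these libraries where they do the work, as an engineer would, in place of code of your own. Each camera call takes 0.05 s, during which the arm holds its last target.

## Task

Put this stack of cartons away: working from the top of the stack down, one carton at a time, set each carton flat and lengthwise inside the tray of the colour of its end bands and let go of it. Keep every carton right side up, set it down rather than dropping it, and leave the tape roll and the tape measure where they are.

Things in the scene. Friction and masses are not known exactly. Their poses are not given: they have to be found in the camera images.
- carton_red: Closed brown cardboard carton with red bands over both ends, at the start the top of the stack; 50 long (its x) x 40 wide (its y) x 38 mm high, about 100 g, rigid. Origin: centre of its underside; z up.
- carton_yellow: Closed brown cardboard carton with yellow bands over both ends, at the start the second from the top of the stack; 70 long (its x) x 45 wide (its y) x 40 mm high, about 150 g, rigid. Origin: centre of its underside; z up.
- carton_green: Closed brown cardboard carton with green bands over both ends, at the start the third from the top of the stack; 90 long (its x) x 50 wide (its y) x 42 mm high, about 210 g, rigid. Origin: centre of its underside; z up.
- carton_blue: Closed brown cardboard carton with blue bands over both ends, at the start the bottom of the stack; 110 long (its x) x 55 wide (its y) x 44 mm high, about 280 g, rigid. Origin: centre of its underside; z up.
- tray_red: Red plastic tray fixed to the bench, for the carton with red bands: outside 80 (its x) x 70 (its y) x 12 mm high, walls 3 mm, floor 3 mm thick, so inside 74 x 64 mm, 12 mm more than its carton on every side. Origin: centre of its underside, on the bench.
- tray_yellow: Yellow plastic tray fixed to the bench, for the carton with yellow bands: outside 100 (its x) x 75 (its y) x 12 mm high, walls 3 mm, floor 3 mm thick, so inside 94 x 69 mm, 12 mm more than its carton on every side. Origin: centre of its underside, on the bench.
- tray_green: Green plastic tray fixed to the bench, for the carton with green bands: outside 120 (its x) x 80 (its y) x 12 mm high, walls 3 mm, floor 3 mm thick, so inside 114 x 74 mm, 12 mm more than its carton on every side. Origin: centre of its underside, on the bench.
- tray_blue: Blue plastic tray fixed to the bench, for the carton with blue bands: outside 140 (its x) x 85 (its y) x 12 mm high, walls 3 mm, floor 3 mm thick, so inside 134 x 79 mm, 12 mm more than its carton on every side. Origin: centre of its underside, on the bench.
- tape_roll: Bystander, not to be disturbed: roll of tan packing tape lying flat, loose, 84 mm across with a 68 mm hole, 45 mm high. Origin: centre of its underside.
- tape_measure: Bystander, not to be disturbed: small grey tape measure with a black disc on each side, loose, 52 (its x) x 30 (its y) x 46 mm high. Origin: centre of its underside.
Mind the look-alikes: they are no part of the job. Of the things like the tray_yellow, leave any that is pink; of the rest the larger one is meant.

How it is judged:
On the way, in this order (a step that is already met when the one before it is completed fails the run):
1. first, the red carton lies flat in the red tray, released (horizontal distance between carton_red and tray_red below 0.02 m and z of carton_red in the frame of tray_red below 0.007 m and angle between carton_red's own z axis and vertical below 0.07 rad and angle between the x axis of carton_red and the x axis of tray_red, either way round below 0.35 rad and linear speed of carton_red below 0.03 m/s and contact force between carton_red and the fingers below 0.05 N), for 0.2 s.
2. second, the yellow carton lies flat in the yellow tray, released (horizontal distance between carton_yellow and tray_yellow below 0.02 m and z of carton_yellow in the frame of tray_yellow below 0.007 m and angle between carton_yellow's own z axis and vertical below 0.07 rad and angle between the x axis of carton_yellow and the x axis of tray_yellow, either way round below 0.35 rad and linear speed of carton_yellow below 0.03 m/s and contact force between carton_yellow and the fingers below 0.05 N), for 0.2 s.
3. third, the green carton lies flat in the green tray, released (horizontal distance between carton_green and tray_green below 0.02 m and z of carton_green in the frame of tray_green below 0.007 m and angle between carton_green's own z axis and vertical below 0.07 rad and angle between the x axis of carton_green and the x axis of tray_green, either way round below 0.35 rad and linear speed of carton_green below 0.03 m/s and contact force between carton_green and the fingers below 0.05 N), for 0.2 s.
4. last, the blue carton lies flat in the blue tray, released (horizontal distance between carton_blue and tray_blue below 0.02 m and z of carton_blue in the frame of tray_blue below 0.007 m and angle between carton_blue's own z axis and vertical below 0.07 rad and angle between the x axis of carton_blue and the x axis of tray_blue, either way round below 0.35 rad and linear speed of carton_blue below 0.03 m/s and contact force between carton_blue and the fingers below 0.05 N), for 0.2 s.
At the end, for the whole second after the job is handed in: Each of the four cartons lies at rest, released, on the floor of the tray of its own colour: centres within 20 mm, underside within 4 mm of the tray's floor, level within 4 degrees, long side within 20 degrees of the tray's long side (either way round) (all of step 1 and all of step 2 and all of step 3 and all of step 4); the robot touches nothing.
It fails at once if a carton is tipped on its side (angle between any of carton_red, carton_yellow, carton_green, carton_blue's own z axis and vertical above 1 rad).
It fails at once if a carton is dropped from more than about 4 cm or thrown ((linear speed of carton_red above 0.9 m/s and contact force between carton_red and the fingers below 0.05 N) or (linear speed of carton_yellow above 0.9 m/s and contact force between carton_yellow and the fingers below 0.05 N) or (linear speed of carton_green above 0.9 m/s and contact force between carton_green and the fingers below 0.05 N) or (linear speed of carton_blue above 0.9 m/s and contact force between carton_blue and the fingers below 0.05 N)).
It fails at once if the tape roll is pushed more than 20 mm away (distance of tape_roll from where it was at the start of the episode above 0.02 m).
It fails at once if the tape measure is pushed more than 20 mm away (distance of tape_measure from where it was at the start of the episode above 0.02 m).
It also fails if it takes over 128 s, if anything falls off the work surface, if the arm or the gripper's body presses on something with over 40 N, if the wrist force passes 120 N, or if a joint passes its speed limit or range.

## Working session

There is one attempt and no reset: what is moved stays moved. The work goes in short steps, Python scripts to look and compute and a tool call to move; the robot and the scene stay as the last step left them, time stands still between calls to the robot, and variables do not carry over. Pictures are saved under pics/ and viewed, and the job is handed in when it is done.

Besides the shell and the picture viewer there is one more tool, called after "Request:" as name(argument=value, ...) on one line, values as JSON. move_arm: Moves the arm, as the interface text tells. Shifts and turns lie within -1 to 1; 1 stands for 300 mm of shift or 90 degrees of turn. Its arguments: {"type":"object","properties":{"angular":{"type":"array","items":{"type":"array","items":{"type":"number"}}},"offset":{"type":"array","items":{"type":"array","items":{"type":"number"}}},"fingers":{"type":"array","items":{"type":"number"}},"newtons":{"type":"number"}},"required":["angular","offset","fingers"]}

```bash
mkdir -p pics; cat > h.py <<'E'
import numpy as np, cv2
from workcell import manip
E
python3 - <<'E'
from h import *
s=manip.observe()
print(s, manip.nose_length)
import pickle
for n in ["side","top","wrist"]:
    c=manip.capture(n); cv2.imwrite(f"pics/a_{n}.png",c["color"]); pickle.dump(c,open(f"a_{n}.pkl","wb"))
    R=cv2.Rodrigues(np.array(c["rvec"],float))[0]
    print(n,c["fov_y"],c["cx"],c["cy"],(-R.T@np.array(c["tvec"]).ravel()).round(3),R.round(2).tolist(),[k for k in c])
E
```

```text
{'time': 0.0, 'q': array([-1.37053503,  0.41796884, -0.01028421,  1.61416155,  0.00472735,
        1.11070199, -0.05296342]), 'joint_velocities': array([-0.00109922,  0.00017241,  0.00011975, -0.00061865, -0.00093477,
        0.00134902,  0.00069795]), 'joint_efforts': array([ 6.98041895e-04, -8.64418101e+01,  6.79743458e-01, -4.34894049e+01,
        1.92603370e-02,  7.41699070e-03,  4.42154874e-05]), 'position': array([0.14960918, 0.60669375, 0.40406875]), 'orientation': array([ 0.55632569, -0.43636746,  0.55694607,  0.43577086]), 'ft_force': array([0.24954792, 0.37237525, 0.31069717]), 'wrist_torque': array([ 0.00628123, -0.00263758,  0.01298461]), 'gripper_width': 0.08543193859786567} 0.1734
side 56.89250203185202 258.8845331157543 186.6186928978019 [0.314 0.666 0.716] [[-0.94, -0.33, 0.0], [-0.23, 0.65, -0.72], [0.23, -0.68, -0.69]] ['color', 'fov_y', 'cx', 'cy', 'rvec', 'tvec']
top 42.73823530741396 258.88666192328174 197.95344711529373 [0.244 0.065 1.526] [[-0.0, -1.0, 0.0], [-0.98, 0.0, -0.18], [0.18, -0.0, -0.98]] ['color', 'fov_y', 'cx', 'cy', 'rvec', 'tvec']
wrist 66.88775152952634 251.74716589352013 185.61394445158504 [0.08  0.623 0.374] [[0.24, 0.97, -0.0], [0.93, -0.23, 0.28], [0.27, -0.07, -0.96]] ['color', 'fov_y', 'cx', 'cy', 'rvec', 'tvec']
```

View pics/a_side.png

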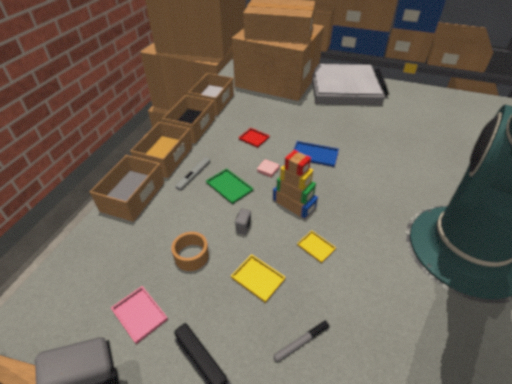

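View pics/a_top.png

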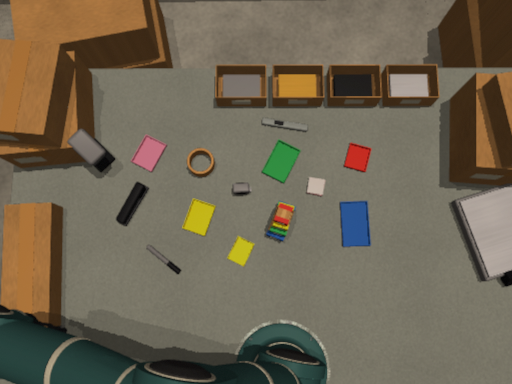

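View pics/a_wrist.png

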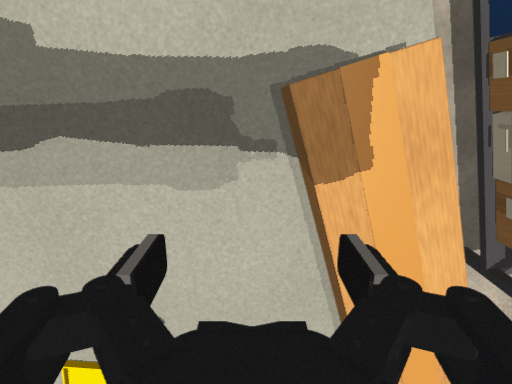

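```bash
cat >> h.py <<'E'
import pickle
def load(n): return pickle.load(open(n,"rb"))
def cam(c):
    R=cv2.Rodrigues(np.array(c["rvec"],float))[0]; t=np.array(c["tvec"],float).ravel()
    f=c["color"].shape[0]/2/np.tan(np.radians(c["fov_y"]/2))
    K=np.array([[f,0,c["cx"]],[0,f,c["cy"]],[0,0,1]])
    return K,R,t
def toplane(c,px,z):
    K,R,t=cam(c); px=np.atleast_2d(np.array(px,float))
    d=(R.T@np.linalg.inv(K)@np.c_[px,np.ones(len(px))].T).T
    o=-R.T@t
    return o+d*((z-o[2])/d[:,2])[:,None]
def proj(c,P):
    K,R,t=cam(c)
    return cv2.projectPoints(np.atleast_2d(np.array(P,float)),np.array(c["rvec"],float),t,K,None)[0].reshape(-1,2)
HUE={"red":[(0,6),(174,180)],"yellow":[(24,34)],"green":[(55,80)],"blue":[(105,125)]}
def mask(img,col,smin=170,vmin=60):
    h=cv2.cvtColor(img,cv2.COLOR_BGR2HSV); m=np.zeros(h.shape[:2],np.uint8)
    for a,b in HUE[col]: m|=cv2.inRange(h,(a,smin,vmin),(b,255,255))
    return m
def rects(c,col,z,amin=60,**k):
    m=mask(c["color"],col,**k); out=[]
    for q in cv2.findContours(m,cv2.RETR_EXTERNAL,cv2.CHAIN_APPROX_NONE)[0]:
        if cv2.contourArea(q)<amin: continue
        P=toplane(c,q.reshape(-1,2),z)[:,:2]
        (cx,cy),(w,h),a=cv2.minAreaRect((P*1000).astype(np.float32))
        if w<h: w,h,a=h,w,a+90
        a=(a+90)%180-90
        out.append((q.reshape(-1,2).mean(0).round(0),round(cx,1),round(cy,1),round(w,1),round(h,1),round(a,1)))
    return out
E
python3 - <<'E'
from h import *
for n in ["top","side"]:
    c=load(f"a_{n}.pkl")
    for col in HUE:
        for r in rects(c,col,0.012): print(n,col,r)
    u,v=(281,222) if n=="top" else (297,183)
    r=30 if n=="top" else 40
    cr=c["color"][v-r:v+r,u-r:u+r]
    cv2.imwrite(f"pics/b_{n}.png",cv2.resize(cr,(560,560),interpolation=cv2.INTER_NEAREST))
E
```

```text
top red (array([357., 157.]), 651.5, -250.4, 80.3, 68.4, -15.9)
top yellow (array([240., 251.]), 355.0, 119.4, 74.0, 55.3, -26.5)
top yellow (array([199., 217.]), 460.4, 250.6, 99.5, 74.7, -18.8)
top green (array([284., 150.]), 663.1, -19.0, 72.4, 61.8, 62.3)
top blue (array([355., 224.]), 439.0, -235.1, 135.5, 83.2, 1.1)
side red (array([302., 165.]), 459.3, -159.3, 88.5, 25.6, 83.8)
side red (array([254., 137.]), 647.6, -244.3, 77.2, 68.8, -16.1)
side yellow (array([258., 277.]), 456.7, 254.3, 98.4, 74.5, -19.9)
side yellow (array([315., 246.]), 352.4, 125.9, 70.7, 53.3, -24.8)
side blue (array([318., 153.]), 436.0, -228.9, 129.7, 79.8, 1.7)
```

```bash
python3 -c "
import cv2,numpy as np
a=[cv2.resize(cv2.imread(f'pics/b_{n}.png'),(400,400)) for n in('top','side')]
cv2.imwrite('pics/b_both.png',np.hstack(a))"
```

```text
(no output)
```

View pics/b_both.png

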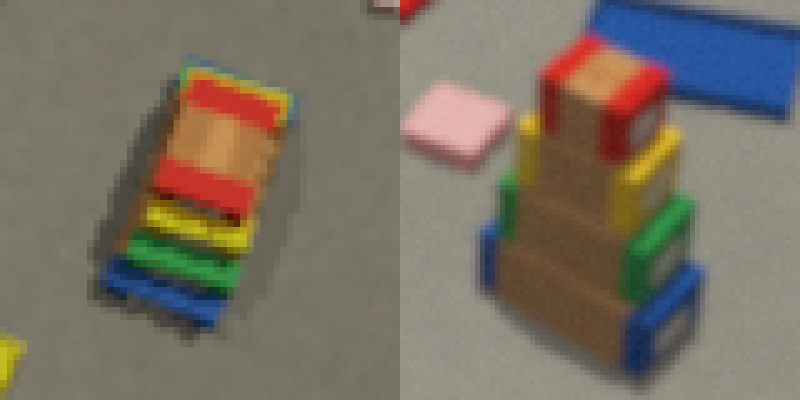

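```bash
sed -i 's/(55,80)/(55,90)/' h.py; python3 - <<'E'
from h import *
c=load("a_top.pkl"); s=load("a_side.pkl")
print(c["color"][160,281], cv2.cvtColor(c["color"][160:161,281:282],cv2.COLOR_BGR2HSV))
print(toplane(c,[(279.95,203.4),(293.75,207.3)],.164).round(4))
print(toplane(s,[(285.6,157.4),(296,150),(310.6,156.6),(299,164)],.164).round(4))
for n,cc in(("t",c),("s",s)):
  for r in rects(cc,"green",0.012,smin=120,vmin=40): print(n,r)
# bystanders, tray footprint
print(toplane(c,[(200,162),(241,188),(315,186)],.03).round(3))
E
```

```text
[ 65 141  48] [[[ 65 168 141]]]
[[ 0.4764  0.0037  0.164 ]
 [ 0.4652 -0.035   0.164 ]]
[[ 0.4731  0.0046  0.164 ]
 [ 0.4566 -0.0324  0.164 ]
 [ 0.4159 -0.019   0.164 ]
 [ 0.4358  0.0179  0.164 ]]
t (array([281., 161.]), 639.1, -7.2, 118.6, 78.5, -27.3)
s (array([307., 192.]), 417.7, -50.1, 86.6, 21.8, 84.7)
s (array([229., 186.]), 635.4, -1.8, 118.9, 78.1, -27.3)
[[ 0.632  0.247  0.03 ]
 [ 0.548  0.118  0.03 ]
 [ 0.554 -0.112  0.03 ]]
```

Request:
move_arm(angular=[[0,0,-0.041],[0,0,0],[0,0,0],[0,0,0],[0,0,0],[0,0,0],[0,0,0],[0,0,0],[0,0,0],[0,0,0],[0,0,0],[0,0,0],[0,0,0],[0,0,0],[0,0,0],[0,0,0],[0,0,0],[0,0,0],[0,0,0],[0,0,0]], offset=[[0.077,-0.1,0],[0.077,-0.1,0],[0.077,-0.1,0],[0.077,-0.1,0],[0.077,-0.1,0],[0.077,-0.1,0],[0.077,-0.1,0],[0.077,-0.1,0],[0.077,-0.1,0],[0.077,-0.1,0],[0.022,-0.1,0],[0.022,-0.1,0],[0.022,-0.1,0],[0.022,-0.1,0],[0.022,-0.1,0],[0.022,-0.1,0],[0.022,-0.1,0],[0.022,-0.1,0],[0.022,-0.1,0],[0.022,-0.1,0]], fingers=[1,1,1,1,1,1,1,1,1,1,1,1,1,1,1,1,1,1,1,1], newtons=40)

```text
time: 2.15
position: [0.451, -0.0173, 0.4018]
orientation: [0.568, -0.419, 0.571, 0.419]
ft_force: [1.1, 0.2, -0.4]
gripper_width: 0.0852
```

```bash
cat >> h.py <<'E'
from scipy.spatial.transform import Rotation as Ro
def st():
    s=manip.observe(); q=s["orientation"]; M=Ro.from_quat([q[1],q[2],q[3],q[0]]).as_matrix()
    # rotvec needed to make tool x point exactly down
    print("pos",s["position"].round(4),"jaw yaw",np.degrees(np.arctan2(M[1,2],M[0,2])).round(2),"toolx",M[:,0].round(4),"level rot",(np.cross(M[:,0],[0,0,-1])/(np.pi/2)).round(4),"w",round(float(s["gripper_width"]),4),"F",np.round(s["ft_force"],1),"t",s["time"])
    return s
E
python3 - <<'E'
from h import *
st()
c=manip.capture("wrist"); pickle.dump(c,open("c_wrist.pkl","wb")); cv2.imwrite("pics/c_wrist.png",c["color"])
print(proj(c,[[.446,-.008,.164]]))
E
```

```text
pos [ 0.451  -0.0173  0.4018] jaw yaw 72.65 toolx [-0.0029 -0.0017 -1.    ] level rot [ 0.0011 -0.0019  0.    ] w 0.0852 F [ 1.1  0.2 -0.4] t 2.15
[[264.11353277 189.75253788]]
```

View pics/c_wrist.png

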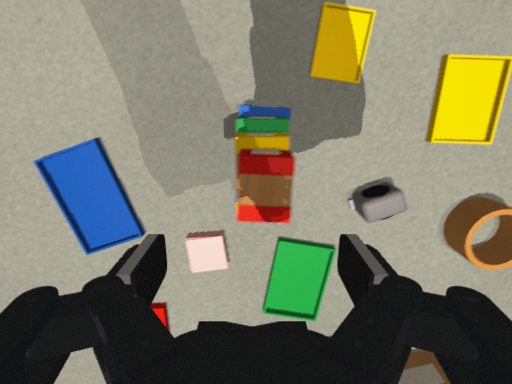

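```bash
python3 - <<'E'
from h import *
c=load("c_wrist.pkl")
print(toplane(c,[(237.5,154),(294,153),(291,221),(237,221)],.164).round(4), toplane(c,[(237.5,154),(294,153),(291,221),(237,221)],.164).mean(0))
for col in HUE:
    for r in rects(c,col,.012,smin=120,vmin=40,amin=300): print(col,r)
x=c["color"][95:235,215:315]; cv2.imwrite("pics/c_crop.png",cv2.resize(x,None,fx=4,fy=4,interpolation=cv2.INTER_NEAREST))
E
```

```text
[[ 0.4144 -0.0186  0.164 ]
 [ 0.4258  0.0206  0.164 ]
 [ 0.4764  0.0046  0.164 ]
 [ 0.464  -0.0353  0.164 ]] [ 0.44513838 -0.00718327  0.164     ]
red (array([264., 214.]), 524.0, -25.8, 71.0, 23.2, 70.8)
red (array([266., 163.]), 458.6, -3.4, 70.0, 30.9, 71.2)
yellow (array([262., 140.]), 429.8, -0.7, 62.6, 19.7, 72.7)
yellow (array([466.,  98.]), 458.4, 247.7, 100.7, 80.7, -19.0)
yellow (array([341.,  44.]), 353.0, 117.5, 76.9, 58.0, -25.6)
green (array([298., 279.]), 636.5, -9.2, 124.7, 80.6, -27.2)
green (array([262., 125.]), 412.0, 5.3, 63.2, 17.9, 72.7)
blue (array([ 90., 196.]), 437.5, -235.8, 140.2, 89.9, 1.9)
blue (array([264., 111.]), 397.5, 12.6, 60.4, 12.8, 71.2)
```

View pics/c_crop.png

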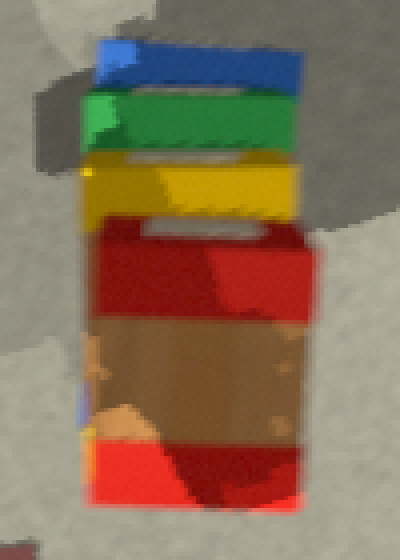

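Request:
move_arm(angular=[[0.001,-0.002,0],[0,0,0],[0,0,0],[0,0,0],[0,0,0],[0,0,0],[0,0,0],[0,0,0],[0,0,0],[0,0,0],[0,0,0]], offset=[[-0.017,0.032,0],[0,0,-0.1],[0,0,-0.1],[0,0,-0.07],[0,0,-0.033],[0,0,0],[0,0,0],[0,0,0],[0,0,0],[0,0,0],[0,0,0]], fingers=[1,1,1,1,1,1,-1,-1,-1,-1,-1], newtons=25)

```text
time: 3.3
position: [0.4459, -0.0099, 0.3118]
orientation: [0.573, -0.419, 0.568, 0.417]
ft_force: [0.2, 0.0, -1.6]
gripper_width: 0.0398
```

```bash
python3 - <<'E'
from h import *
st()
for n in ("wrist","side"):
  c=manip.capture(n); pickle.dump(c,open(f"d_{n}.pkl","wb")); cv2.imwrite(f"pics/d_{n}.png",c["color"])
E
```

```text
pos [ 0.4459 -0.0099  0.3118] jaw yaw 72.4 toolx [ 0.0069  0.0016 -1.    ] level rot [-0.001   0.0044  0.    ] w 0.0398 F [ 0.2  0.  -1.6] t 3.3
```

View pics/d_wrist.png

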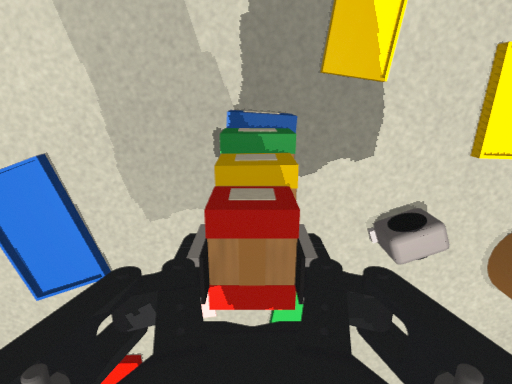

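View pics/d_side.png

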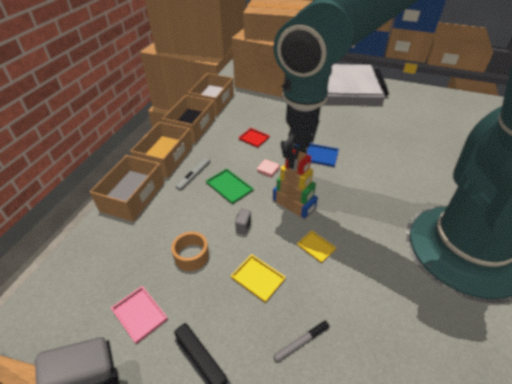

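Request:
move_arm(angular=[[0,0,0],[0,0,0],[0,0,0],[0,0,0.018],[0,0,0],[0,0,0],[0,0,0],[0,0,0],[0,0,0],[0,0,0],[0,0,0],[0,0,0],[0,0,0],[0,0,0],[0,0,0],[0,0,0]], offset=[[0,0,0.03],[0,0,0.08],[0,0,0.09],[0.057,-0.066,0],[0.057,-0.066,0],[0.057,-0.066,0],[0.057,-0.066,0],[0.057,-0.066,0],[0.057,-0.066,0],[0.057,-0.066,0],[0.057,-0.066,0],[0.057,-0.066,0],[0.057,-0.066,0],[0.057,-0.066,0],[0.057,-0.066,0],[0,0,0]], fingers=[-1,-1,-1,-1,-1,-1,-1,-1,-1,-1,-1,-1,-1,-1,-1,-1])

```text
time: 5.0
position: [0.657, -0.2572, 0.3835]
orientation: [0.566, -0.428, 0.562, 0.426]
ft_force: [-0.7, 0.3, -2.0]
gripper_width: 0.0394
```

```bash
python3 - <<'E'
from h import *
st()
for n in ("wrist","top"):
  c=manip.capture(n); pickle.dump(c,open(f"e_{n}.pkl","wb")); cv2.imwrite(f"pics/e_{n}.png",c["color"])
E
```

```text
pos [ 0.657  -0.2572  0.3835] jaw yaw 74.26 toolx [ 6.7e-03  7.0e-04 -1.0e+00] level rot [-0.0005  0.0042  0.    ] w 0.0394 F [-0.7  0.3 -2. ] t 5.0
```

View pics/e_wrist.png

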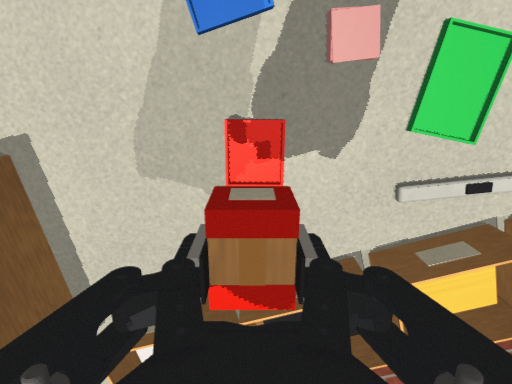

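View pics/e_top.png

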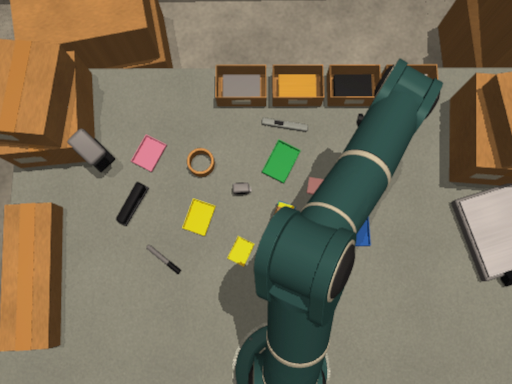

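```bash
python3 - <<'E'
from h import *
c=load("e_wrist.pkl")
P=toplane(c,[(224.5,119.5),(285,119),(284,185),(227,185)],.012)[:,:2];print(P.round(4))
m=(P[0]+P[1])/2; n=(P[2]+P[3])/2
d=P[1]-P[0]; yaw=np.degrees(np.arctan2(d[1],d[0]))-90; u=np.array([np.cos(np.radians(yaw)),np.sin(np.radians(yaw))])
print(yaw,m+u*.04)
E
```

```text
[[ 0.6022 -0.2747]
 [ 0.6205 -0.2077]
 [ 0.6969 -0.2278]
 [ 0.678  -0.295 ]]
-15.261878949070734 [ 0.64996328 -0.25173888]
```

Request:
move_arm(angular=[[0,0,0],[0,0,0],[0,0,0],[0,0,0],[0,0,0],[0,0,0]], offset=[[-0.023,0.025,0],[0,0,-0.12],[0,0,-0.12],[0,0,-0.12],[0,0,-0.12],[0,0,-0.05]], fingers=[-1,-1,-1,-1,-1,-1])

```text
time: 5.7
position: [0.6461, -0.2392, 0.2261]
orientation: [0.567, -0.431, 0.558, 0.427]
ft_force: [0.2, -0.0, -1.2]
gripper_width: 0.0395
```

```bash
python3 - <<'E'
from h import *
st()
c=manip.capture("wrist"); cv2.imwrite("pics/f_wrist.png",c["color"])
st()
E
```

```text
pos [ 0.6461 -0.2392  0.2261] jaw yaw 74.66 toolx [ 0.0135  0.0035 -0.9999] level rot [-0.0022  0.0086  0.    ] w 0.0395 F [ 0.2 -0.  -1.2] t 5.7
pos [ 0.646  -0.2391  0.2251] jaw yaw 74.67 toolx [ 0.0125  0.0039 -0.9999] level rot [-0.0025  0.0079  0.    ] w 0.0394 F [-1.   1.3 -3.6] t 5.75
```

View pics/f_wrist.png

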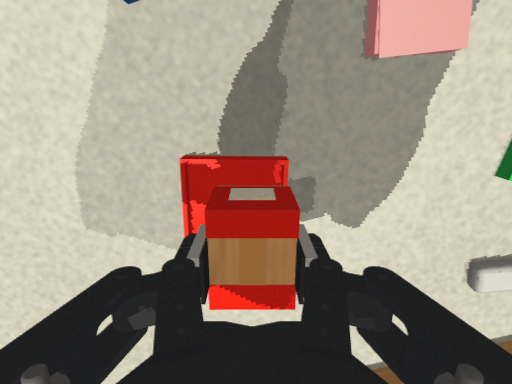

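Request:
move_arm(angular=[[-0.0025,0.008,0],[0,0,0],[0,0,0]], offset=[[0.013,-0.036,0],[0,0,0],[0,0,0]], fingers=[-1,-1,-1])

```text
time: 6.05
position: [0.6509, -0.2501, 0.2293]
orientation: [0.562, -0.43, 0.562, 0.428]
ft_force: [0.2, -0.4, -0.6]
gripper_width: 0.0398
```

```bash
python3 - <<'E'
from h import *
st()
c=manip.capture("wrist"); cv2.imwrite("pics/g_wrist.png",c["color"])
E
```

```text
pos [ 0.6509 -0.2501  0.2293] jaw yaw 74.72 toolx [ 0.0022 -0.0016 -1.    ] level rot [0.001  0.0014 0.    ] w 0.0398 F [ 0.2 -0.4 -0.6] t 6.05
```

View pics/g_wrist.png

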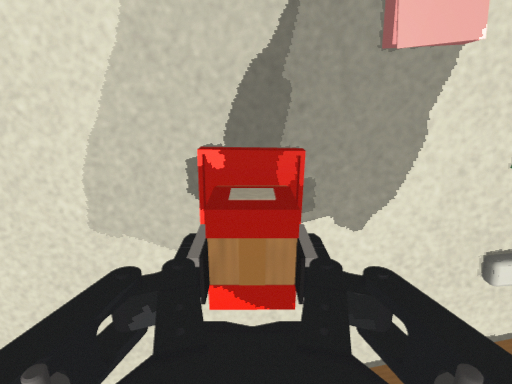

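Request:
move_arm(angular=[[0,0,0],[0,0,0],[0,0,0],[0,0,0],[0,0,0]], offset=[[0,0,-0.05],[0,0,-0.04],[0,0,-0.02],[0,0,-0.01],[0,0,0]], fingers=[-1,-1,-1,-1,-1])

```text
time: 6.6
position: [0.6509, -0.2502, 0.1913]
orientation: [0.563, -0.43, 0.561, 0.428]
ft_force: [-0.5, 0.0, -0.9]
gripper_width: 0.0392
```

```bash
python3 - <<'E'
from h import *
st()
E
```

```text
pos [ 0.6509 -0.2502  0.1913] jaw yaw 74.71 toolx [ 0.0039 -0.0018 -1.    ] level rot [0.0012 0.0025 0.    ] w 0.0392 F [-0.5  0.  -0.9] t 6.6
```

Down 2 mm more, settle, then open and retreat.

Request:
move_arm(angular=[[0,0,0],[0,0,0]], offset=[[0,0,-0.007],[0,0,0]], fingers=[-1,-1])

```text
time: 6.8
position: [0.6509, -0.2502, 0.1891]
orientation: [0.563, -0.43, 0.561, 0.428]
ft_force: [0.5, -0.1, -2.1]
gripper_width: 0.0394
```

Request:
move_arm(angular=[[0,0,0],[0,0,0],[0,0,0],[0,0,0],[0,0,0],[0,0,0],[0,0,0],[0,0,0]], offset=[[0,0,0],[0,0,0],[0,0,0.02],[0,0,0.07],[0,0,0.12],[0,0,0.12],[0,0,0.12],[0,0,0]], fingers=[0.3,0.6,1,1,1,1,1,1])

```text
time: 7.6
position: [0.6503, -0.2505, 0.3324]
orientation: [0.563, -0.431, 0.561, 0.427]
ft_force: [1.1, 0.1, -0.7]
gripper_width: 0.0852
```

```bash
python3 - <<'E'
from h import *
st()
c=manip.capture("wrist"); pickle.dump(c,open("i_wrist.pkl","wb"));cv2.imwrite("pics/i_wrist.png",c["color"])
E
```

```text
pos [ 0.6503 -0.2505  0.3324] jaw yaw 74.68 toolx [ 0.0055 -0.0028 -1.    ] level rot [0.0018 0.0035 0.    ] w 0.0852 F [ 1.1  0.1 -0.7] t 7.6
```

View pics/i_wrist.png

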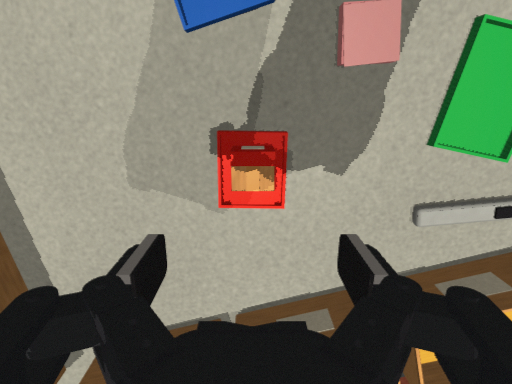

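Request:
move_arm(angular=[[0,0,-0.024],[0,0,0],[0,0,0],[0,0,0],[0,0,0],[0,0,0],[0,0,0],[0,0,0],[0,0,0],[0,0,0],[0,0,0],[0,0,0],[0.001,0.002,0],[0,0,0],[0,0,0]], offset=[[0,0,0.1],[-0.055,0.065,0],[-0.055,0.065,0],[-0.055,0.065,0],[-0.055,0.065,0],[-0.055,0.065,0],[-0.055,0.065,0],[-0.055,0.065,0],[-0.055,0.065,0],[-0.055,0.065,0],[-0.055,0.065,0],[-0.055,0.065,0],[-0.04,0.05,0],[0,0,0],[0,0,0]], fingers=[1,1,1,1,1,1,1,1,1,1,1,1,1,1,1])

```text
time: 9.15
position: [0.4445, -0.0119, 0.3544]
orientation: [0.568, -0.416, 0.573, 0.42]
ft_force: [0.2, -0.4, 0.6]
gripper_width: 0.0854
```

```bash
python3 - <<'E'
from h import *
st()
c=manip.capture("wrist"); pickle.dump(c,open("j_wrist.pkl","wb"));cv2.imwrite("pics/j_wrist.png",c["color"])
p=proj(c,[[.446,-.0075,.126]])[0]; print(p); u,v=p.astype(int)
x=c["color"][v-70:v+70,u-60:u+60]; cv2.imwrite("pics/j_crop.png",cv2.resize(x,None,fx=4,fy=4,interpolation=cv2.INTER_NEAREST)); print(u-60,v-70)
E
```

```text
pos [ 0.4445 -0.0119  0.3544] jaw yaw 72.51 toolx [-0.009  0.001 -1.   ] level rot [-0.0006 -0.0057 -0.    ] w 0.0854 F [ 0.2 -0.4  0.6] t 9.15
[260.46627236 205.5165843 ]
200 135
```

View pics/j_crop.png

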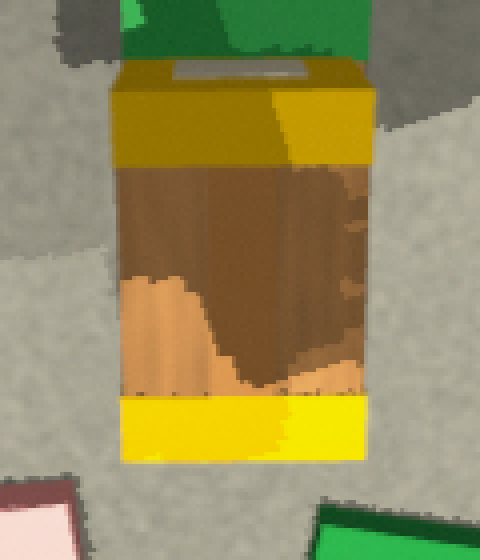

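```bash
cat >> h.py <<'E'
def face(c,crop,org,z):
    P=toplane(c,[(org[0]+a/4-.4,org[1]+b/4-.4) for a,b in crop],z)[:,:2]
    d=(P[3]-P[0])+(P[2]-P[1]); 
    print(P.round(4).tolist(),"centre",P.mean(0).round(4),"yaw",np.degrees(np.arctan2(d[1],d[0])).round(2),"len",np.linalg.norm(d)/2, "wid",np.linalg.norm(P[1]-P[0]),np.linalg.norm(P[2]-P[3]))
E
python3 - <<'E'
from h import *
face(load("j_wrist.pkl"),[(110,90),(374,90),(368,462),(121,462)],(200,135),.126)
E
```

```text
[[0.405, -0.0192], [0.4187, 0.0245], [0.4874, 0.0046], [0.4734, -0.0402]] centre [ 0.4462 -0.0076] yaw -16.64 len 0.07153844909379825 wid 0.045767996303447196 0.04696223991153957
```

Request:
move_arm(angular=[[0,-0.005,0],[0,0,0],[0,0,0],[0,0,0],[0,0,0],[0,0,0]], offset=[[0.005,0.015,0],[0,0,0],[0,0,-0.09],[0,0,-0.09],[0,0,-0.08],[0,0,0]], fingers=[1,1,1,1,1,1])

```text
time: 9.8
position: [0.4482, -0.0095, 0.2742]
orientation: [0.572, -0.418, 0.571, 0.416]
ft_force: [-0.0, -0.4, 0.1]
gripper_width: 0.0856
```

```bash
python3 - <<'E'
from h import *
st()
E
```

```text
pos [ 0.4482 -0.0095  0.2742] jaw yaw 72.27 toolx [ 2.2e-03 -5.0e-04 -1.0e+00] level rot [0.0003 0.0014 0.    ] w 0.0856 F [-0.  -0.4  0.1] t 9.8
```

Request:
move_arm(angular=[[0,0,0],[0,0,0],[0,0,0],[0,0,0],[0,0,0],[0,0,0],[0,0,0]], offset=[[-0.007,0.007,-0.009],[0,0,0],[0,0,0],[0,0,0],[0,0,0],[0,0,0],[0,0,0]], fingers=[1,1,-1,-1,-1,-1,-1], newtons=30)

```text
time: 10.5
position: [0.4474, -0.0076, 0.2752]
orientation: [0.573, -0.418, 0.569, 0.415]
ft_force: [-0.2, -1.8, -0.8]
gripper_width: 0.0446
```

```bash
python3 - <<'E'
from h import *
st()
E
```

```text
pos [ 0.4474 -0.0076  0.2752] jaw yaw 72.23 toolx [ 7.e-03  5.e-04 -1.e+00] level rot [-0.0003  0.0044  0.    ] w 0.0446 F [-0.2 -1.8 -0.8] t 10.5
```

Request:
move_arm(angular=[[0,0,0],[0,0,0],[0,0,0],[0,0,-0.016],[0,0,0],[0,0,0],[0,0,0],[0,0,0],[0,0,0],[0,0,0],[0,0,0],[0,0,0],[0,0,0],[0,0,0],[0,0,0],[0,0,0],[0,0,0]], offset=[[0,0,0.03],[0,0,0.08],[0,0,0.07],[0.003,0.07,0],[0.003,0.07,0],[0.003,0.07,0],[0.003,0.07,0],[0.003,0.07,0],[0.003,0.07,0],[0.003,0.07,0],[0.003,0.07,0],[0.003,0.07,0],[0.003,0.07,0],[0.003,0.07,0],[0.003,0.05,0],[0,0,0],[0,0,0]], fingers=[-1,-1,-1,-1,-1,-1,-1,-1,-1,-1,-1,-1,-1,-1,-1,-1,-1])

```text
time: 12.2
position: [0.4567, 0.2459, 0.3406]
orientation: [0.58, -0.41, 0.575, 0.405]
ft_force: [-0.1, -0.8, -1.0]
gripper_width: 0.0444
```

```bash
python3 - <<'E'
from h import *
st()
c=manip.capture("wrist"); pickle.dump(c,open("k_wrist.pkl","wb"));cv2.imwrite("pics/k_wrist.png",c["color"])
E
```

```text
pos [0.4567 0.2459 0.3406] jaw yaw 70.43 toolx [ 9.8e-03 -8.0e-04 -1.0e+00] level rot [0.0005 0.0063 0.    ] w 0.0444 F [-0.1 -0.8 -1. ] t 12.2
```

View pics/k_wrist.png

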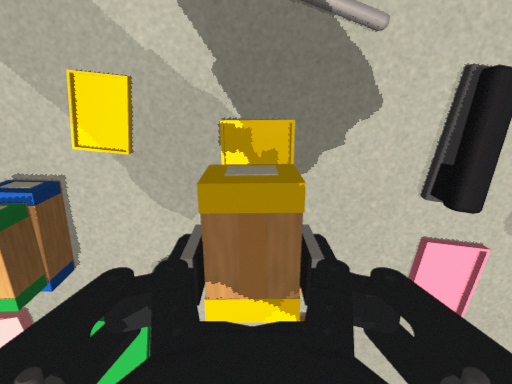

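```bash
cat >> h.py <<'E'
def near(c,a,b,L):
    P=toplane(c,[a,b],.012)[:,:2]; d=P[1]-P[0]; yaw=np.arctan2(d[1],d[0])-np.pi/2
    print("width",np.linalg.norm(d),"yaw",np.degrees(yaw),"centre",P.mean(0)+L/2*np.array([np.cos(yaw),np.sin(yaw)]))
E
python3 - <<'E'
from h import *
near(load("k_wrist.pkl"),(220.5,119.5),(295.5,120),.1)
E
```

```text
width 0.07523621449337572 yaw -19.930959230619013 centre [0.45909735 0.2508746 ]
```

Request:
move_arm(angular=[[0,0.006,0],[0,0,0],[0,0,0],[0,0,0],[0,0,0],[0,0,0],[0,0,0],[0,0,0]], offset=[[0.009,0.015,0],[0,0,0],[0,0,-0.1],[0,0,-0.1],[0,0,-0.1],[0,0,-0.1],[0,0,-0.05],[0,0,0]], fingers=[-1,-1,-1,-1,-1,-1,-1,-1])

```text
time: 13.05
position: [0.461, 0.2467, 0.2025]
orientation: [0.58, -0.406, 0.578, 0.406]
ft_force: [-0.5, -0.1, -0.4]
gripper_width: 0.0441
```

```bash
python3 - <<'E'
from h import *
st()
c=manip.capture("wrist"); pickle.dump(c,open("l_wrist.pkl","wb"));cv2.imwrite("pics/l_wrist.png",c["color"])
E
```

```text
pos [0.461  0.2467 0.2025] jaw yaw 70.08 toolx [ 2.2e-03  5.0e-04 -1.0e+00] level rot [-0.0003  0.0014  0.    ] w 0.0441 F [-0.5 -0.1 -0.4] t 13.05
```

View pics/l_wrist.png

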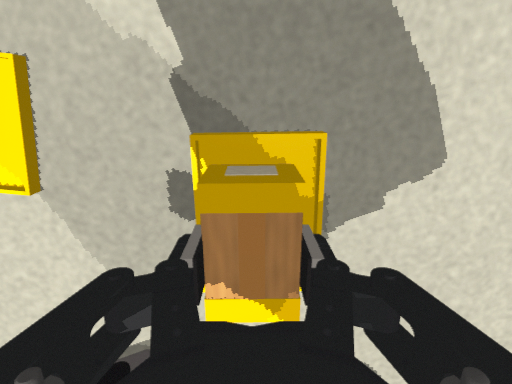

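Request:
move_arm(angular=[[0,0,0],[0,0,0],[0,0,0],[0,0,0],[0,0,0]], offset=[[-0.004,0.015,0],[0,0,0],[0,0,-0.02],[0,0,-0.01],[0,0,0]], fingers=[-1,-1,-1,-1,-1])

```text
time: 13.6
position: [0.4611, 0.2523, 0.1974]
orientation: [0.582, -0.406, 0.576, 0.406]
ft_force: [0.4, -0.8, -2.9]
gripper_width: 0.0443
```

```bash
python3 - <<'E'
from h import *
st()
c=manip.capture("wrist"); cv2.imwrite("pics/m_wrist.png",c["color"])
E
```

```text
pos [0.4611 0.2523 0.1974] jaw yaw 70.07 toolx [ 0.0073  0.0043 -1.    ] level rot [-0.0028  0.0047  0.    ] w 0.0443 F [ 0.4 -0.8 -2.9] t 13.6
```

View pics/m_wrist.png

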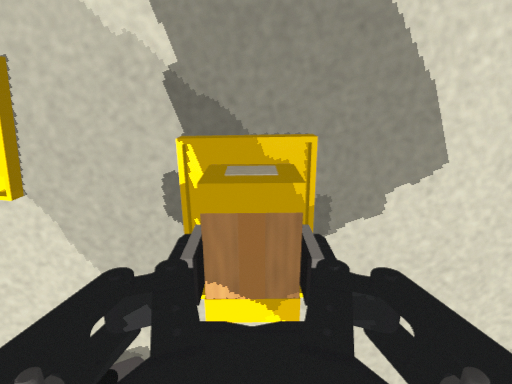

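Request:
move_arm(angular=[[-0.002,0.004,0],[0,0,0],[0,0,0],[0,0,0]], offset=[[-0.003,-0.004,0],[0,0,-0.009],[0,0,-0.006],[0,0,0]], fingers=[-1,-1,-1,-1])

```text
time: 14.05
position: [0.4602, 0.2508, 0.1928]
orientation: [0.579, -0.406, 0.579, 0.406]
ft_force: [0.4, 0.7, -1.3]
gripper_width: 0.0445
```

```bash
python3 - <<'E'
from h import *
st()
E
```

```text
pos [0.4602 0.2508 0.1928] jaw yaw 70.06 toolx [ 6.e-04  1.e-03 -1.e+00] level rot [-0.0006  0.0004  0.    ] w 0.0445 F [ 0.4  0.7 -1.3] t 14.05
```

Within a millimetre of the floor; release.

Request:
move_arm(angular=[[0,0,0],[0,0,0],[0,0,0],[0,0,0],[0,0,0],[0,0,0],[0,0,0],[0,0,0],[0,0,0],[0,0,0]], offset=[[0,0,-0.002],[0,0,0],[0,0,0],[0,0,0.02],[0,0,0.07],[0,0,0.12],[0,0,0.12],[0,0,0.12],[0,0,0],[0,0,0]], fingers=[-1,0.3,0.6,1,1,1,1,1,1,1])

```text
time: 15.05
position: [0.4597, 0.2499, 0.335]
orientation: [0.58, -0.405, 0.578, 0.406]
ft_force: [-0.1, 0.1, -0.1]
gripper_width: 0.0853
```

```bash
python3 - <<'E'
from h import *
st()
c=manip.capture("wrist"); cv2.imwrite("pics/n_wrist.png",c["color"])
E
```

```text
pos [0.4597 0.2499 0.335 ] jaw yaw 70.0 toolx [ 0.0013  0.0016 -1.    ] level rot [-0.001   0.0009  0.    ] w 0.0853 F [-0.1  0.1 -0.1] t 15.05
```

View pics/n_wrist.png

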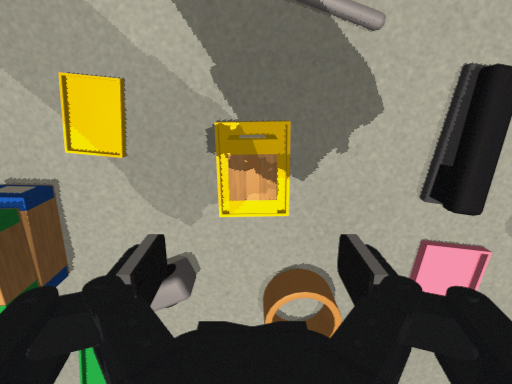

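Request:
move_arm(angular=[[0,0,0.028],[0,0,0],[0,0,0],[0,0,0],[0,0,0],[0,0,0],[0,0,0],[0,0,0],[0,0,0],[0,0,0],[0,0,0],[0,0,0],[0,0,0],[0,0,0]], offset=[[-0.004,-0.07,0],[-0.004,-0.07,0],[-0.004,-0.07,0],[-0.004,-0.07,0],[-0.004,-0.07,0],[-0.004,-0.07,0],[-0.004,-0.07,0],[-0.004,-0.07,0],[-0.004,-0.07,0],[-0.004,-0.07,0],[-0.004,-0.07,0],[0,-0.055,0],[0,0,0],[0,0,0]], fingers=[1,1,1,1,1,1,1,1,1,1,1,1,1,1])

```text
time: 16.5
position: [0.4419, -0.0073, 0.3249]
orientation: [0.564, -0.417, 0.576, 0.42]
ft_force: [0.2, -0.1, -0.1]
gripper_width: 0.0854
```

```bash
python3 - <<'E'
from h import *
st()
c=manip.capture("wrist"); pickle.dump(c,open("o_wrist.pkl","wb"));cv2.imwrite("pics/o_wrist.png",c["color"])
p=proj(c,[[.446,-.0075,.086]])[0]; print(p); u,v=p.astype(int)
x=c["color"][v-70:v+70,u-60:u+60]; cv2.imwrite("pics/o_crop.png",cv2.resize(x,None,fx=4,fy=4,interpolation=cv2.INTER_NEAREST)); print(u-60,v-70)
E
```

```text
pos [ 0.4419 -0.0073  0.3249] jaw yaw 72.6 toolx [-0.0151 -0.0068 -0.9999] level rot [ 0.0043 -0.0096  0.    ] w 0.0854 F [ 0.2 -0.1 -0.1] t 16.5
[258.21894519 206.68622362]
198 136
```

View pics/o_crop.png

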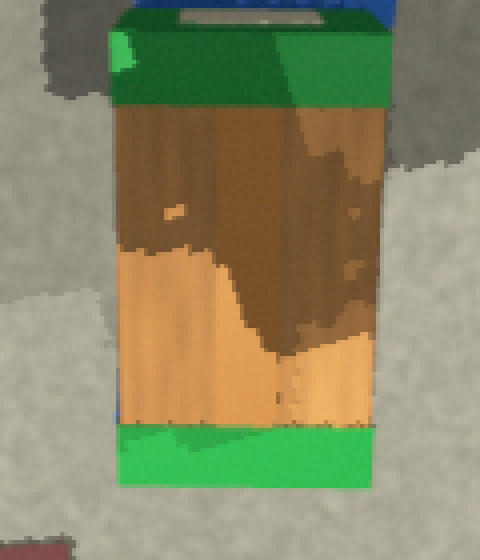

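```bash
python3 - <<'E'
from h import *
face(load("o_wrist.pkl"),[(110,30),(392,30),(373,488),(118,486)],(198,136),.086)
E
```

```text
[[0.3925, -0.0161], [0.4075, 0.0324], [0.4953, 0.0049], [0.4798, -0.0441]] centre [ 0.4438 -0.0057] yaw -17.61 len 0.09184328293286305 wid 0.05079813848166007 0.051361833553149966
```

Request:
move_arm(angular=[[0.003,-0.008,0],[0,0,0],[0,0,0],[0,0,0],[0,0,0],[0,0,0]], offset=[[0.01,0.003,0],[0,0,0],[0,0,-0.1],[0,0,-0.1],[0,0,-0.08],[0,0,0]], fingers=[1,1,1,1,1,1])

```text
time: 17.15
position: [0.4459, -0.0026, 0.2386]
orientation: [0.569, -0.421, 0.568, 0.42]
ft_force: [-1.0, -0.2, 0.9]
gripper_width: 0.0851
```

```bash
python3 - <<'E'
from h import *
st()
E
```

```text
pos [ 0.4459 -0.0026  0.2386] jaw yaw 72.94 toolx [ 1.3e-03 -6.0e-04 -1.0e+00] level rot [0.0004 0.0008 0.    ] w 0.0851 F [-1.  -0.2  0.9] t 17.15
```

Request:
move_arm(angular=[[0,0,0],[0,0,0],[0,0,0]], offset=[[0,-0.013,-0.018],[0,0,-0.012],[0,0,0]], fingers=[1,1,1])

```text
time: 17.45
position: [0.4467, -0.0064, 0.2309]
orientation: [0.569, -0.421, 0.568, 0.42]
ft_force: [-0.4, -0.4, -0.6]
gripper_width: 0.0856
```

Request:
move_arm(angular=[[0,0,0],[0,0,0],[0,0,0],[0,0,0],[0,0,0]], offset=[[0,0,0],[0,0,0],[0,0,0],[0,0,0],[0,0,0]], fingers=[-1,-1,-1,-1,-1], newtons=35)

```text
time: 17.95
position: [0.4472, -0.0061, 0.233]
orientation: [0.57, -0.422, 0.566, 0.42]
ft_force: [-0.8, 0.1, -3.4]
gripper_width: 0.0496
```

```bash
python3 - <<'E'
from h import *
st()
E
```

```text
pos [ 0.4472 -0.0061  0.233 ] jaw yaw 73.01 toolx [ 0.006   0.0011 -1.    ] level rot [-0.0007  0.0038  0.    ] w 0.0496 F [-0.8  0.1 -3.4] t 17.95
```

Request:
move_arm(angular=[[0,0,0],[0,0,0],[0,0,0],[0,0,0],[0,0,-0.028],[0,0,-0.028],[0,0,-0.028],[0,0,-0.028],[0,0,0],[0,0,0],[0,0,0],[0,0,0],[0,0,0],[0,0,0],[0,0,0]], offset=[[0,0,0.03],[0,0,0.09],[0,0,0.09],[0.06,0,0],[0.06,0,0],[0.06,0,0],[0.06,0,0],[0.06,0,0],[0.06,0,0],[0.06,0,0],[0.06,0,0],[0.06,0,0],[0.06,0,0],[0,0,0],[0,0,0]], fingers=[-1,-1,-1,-1,-1,-1,-1,-1,-1,-1,-1,-1,-1,-1,-1])

```text
time: 19.45
position: [0.632, -0.0063, 0.3066]
orientation: [0.606, -0.368, 0.603, 0.365]
ft_force: [-0.7, 0.1, -2.7]
gripper_width: 0.0492
```

```bash
python3 - <<'E'
from h import *
st()
c=manip.capture("wrist"); pickle.dump(c,open("p_wrist.pkl","wb"));cv2.imwrite("pics/p_wrist.png",c["color"])
E
```

```text
pos [ 0.632  -0.0063  0.3066] jaw yaw 62.44 toolx [ 0.0049 -0.0014 -1.    ] level rot [0.0009 0.0031 0.    ] w 0.0492 F [-0.7  0.1 -2.7] t 19.45
```

View pics/p_wrist.png

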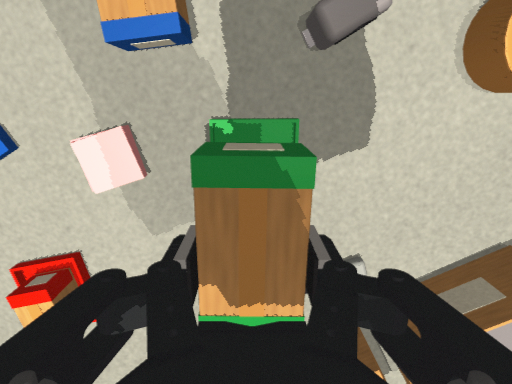

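```bash
python3 - <<'E'
from h import *
near(load("p_wrist.pkl"),(208.5,119),(299,118.5),.12)
E
```

```text
width 0.08042664938186075 yaw -27.219212942223407 centre [ 0.63800637 -0.00807287]
```

Request:
move_arm(angular=[[0.001,0.003,0],[0,0,0],[0,0,0],[0,0,0],[0,0,0],[0,0,0],[0,0,0]], offset=[[0.024,-0.006,0],[0,0,0],[0,0,-0.1],[0,0,-0.1],[0,0,-0.1],[0,0,-0.05],[0,0,0]], fingers=[-1,-1,-1,-1,-1,-1,-1])

```text
time: 20.2
position: [0.6386, -0.0082, 0.2009]
orientation: [0.606, -0.367, 0.604, 0.366]
ft_force: [-1.0, -0.0, -1.8]
gripper_width: 0.0496
```

```bash
python3 - <<'E'
from h import *
st()
c=manip.capture("wrist"); pickle.dump(c,open("q_wrist.pkl","wb"));cv2.imwrite("pics/q_wrist.png",c["color"])
E
```

```text
pos [ 0.6386 -0.0082  0.2009] jaw yaw 62.44 toolx [ 0.0026  0.0014 -1.    ] level rot [-0.0009  0.0016  0.    ] w 0.0496 F [-1.  -0.  -1.8] t 20.2
```

View pics/q_wrist.png

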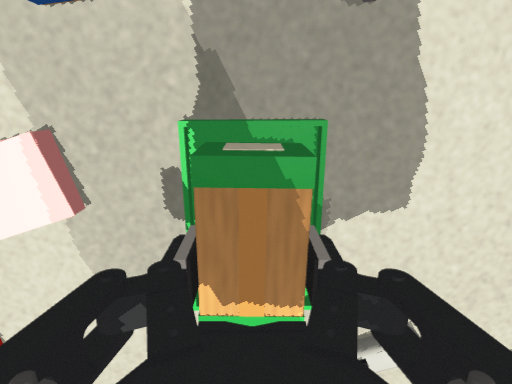

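Request:
move_arm(angular=[[-0.001,0.001,0],[0,0,0],[0,0,0],[0,0,0]], offset=[[0,0,-0.012],[0,0,-0.01],[0,0,-0.006],[0,0,0]], fingers=[-1,-1,-1,-1])

```text
time: 20.65
position: [0.6402, -0.0084, 0.1972]
orientation: [0.607, -0.368, 0.602, 0.365]
ft_force: [-0.1, 0.2, -2.5]
gripper_width: 0.0494
```

```bash
python3 - <<'E'
from h import *
st()
E
```

```text
pos [ 0.6402 -0.0084  0.1972] jaw yaw 62.45 toolx [ 7.3e-03  2.0e-04 -1.0e+00] level rot [-0.0001  0.0046  0.    ] w 0.0494 F [-0.1  0.2 -2.5] t 20.65
```

Request:
move_arm(angular=[[0,0.004,0],[0,0,0],[0,0,0]], offset=[[-0.003,0,-0.014],[0,0,-0.006],[0,0,0]], fingers=[-1,-1,-1])

```text
time: 20.95
position: [0.6395, -0.0084, 0.1917]
orientation: [0.605, -0.367, 0.604, 0.366]
ft_force: [-0.5, -0.2, 0.6]
gripper_width: 0.0497
```

```bash
python3 - <<'E'
from h import *
st()
E
```

```text
pos [ 0.6395 -0.0084  0.1917] jaw yaw 62.45 toolx [ 1.7e-03  4.0e-04 -1.0e+00] level rot [-0.0003  0.0011  0.    ] w 0.0497 F [-0.5 -0.2  0.6] t 20.95
```

Touching the floor (weight gone). Release.

Request:
move_arm(angular=[[0,0,0],[0,0,0],[0,0,0],[0,0,0],[0,0,0],[0,0,0],[0,0,0],[0,0,0],[0,0,0]], offset=[[0,0,0],[0,0,0],[0,0,0.02],[0,0,0.07],[0,0,0.12],[0,0,0.12],[0,0,0.12],[0,0,0],[0,0,0]], fingers=[0.3,0.6,1,1,1,1,1,1,1])

```text
time: 21.85
position: [0.6389, -0.0089, 0.3342]
orientation: [0.606, -0.367, 0.604, 0.366]
ft_force: [0.5, 0.3, -1.1]
gripper_width: 0.0855
```

```bash
python3 - <<'E'
from h import *
st()
c=manip.capture("wrist"); cv2.imwrite("pics/r_wrist.png",c["color"])
E
```

```text
pos [ 0.6389 -0.0089  0.3342] jaw yaw 62.4 toolx [ 3.e-03  3.e-04 -1.e+00] level rot [-0.0002  0.0019  0.    ] w 0.0855 F [ 0.5  0.3 -1.1] t 21.85
```

View pics/r_wrist.png

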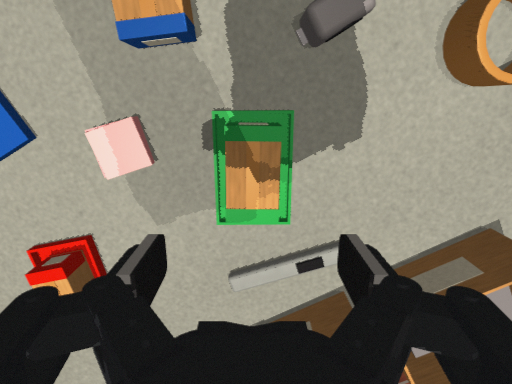

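Request:
move_arm(angular=[[0,0,0.028],[0,0,0.028],[0,0,0.028],[0,0,0.028],[0,0,0],[0,0,0],[0,0,0],[0,0,0],[0,0,0],[0,0,0],[0,0,0],[0,0,0],[0,0,0]], offset=[[-0.06,0,0],[-0.06,0,0],[-0.06,0,0],[-0.06,0,0],[-0.06,0,0],[-0.06,0,0],[-0.06,0,0],[-0.06,0,0],[-0.06,0,0],[-0.06,0,0],[-0.02,0,0],[0,0,0],[0,0,0]], fingers=[1,1,1,1,1,1,1,1,1,1,1,1,1])

```text
time: 23.2
position: [0.444, -0.009, 0.3244]
orientation: [0.565, -0.419, 0.573, 0.422]
ft_force: [-0.0, -0.1, -0.7]
gripper_width: 0.0858
```

```bash
python3 - <<'E'
from h import *
st()
c=manip.capture("wrist"); pickle.dump(c,open("s_wrist.pkl","wb"));cv2.imwrite("pics/s_wrist.png",c["color"])
p=proj(c,[[.4445,-.006,.044]])[0]; print(p); u,v=p.astype(int)
x=c["color"][v-70:v+70,u-60:u+60]; cv2.imwrite("pics/s_crop.png",cv2.resize(x,None,fx=4,fy=4,interpolation=cv2.INTER_NEAREST)); print(u-60,v-70)
E
```

```text
pos [ 0.444  -0.009   0.3244] jaw yaw 72.91 toolx [-0.011  -0.0033 -0.9999] level rot [ 0.0021 -0.007   0.    ] w 0.0858 F [-0.  -0.1 -0.7] t 23.2
[258.48087941 185.74804903]
198 115
```

View pics/s_crop.png

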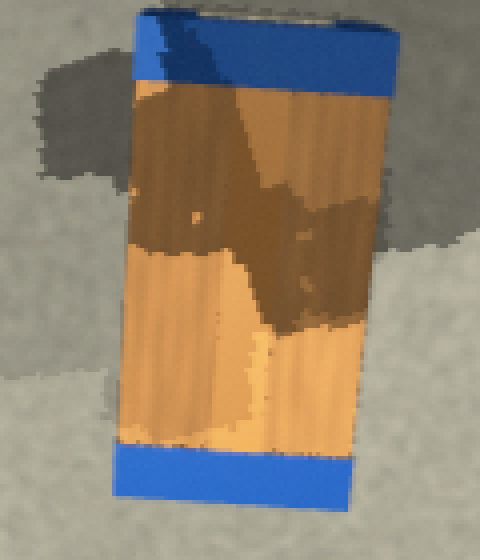

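```bash
python3 - <<'E'
from h import *
face(load("s_wrist.pkl"),[(136,15),(400,32),(349,512),(113,496)],(198,115),.044)
E
```

```text
[[0.3813, -0.0107], [0.401, 0.0416], [0.5056, 0.0018], [0.4854, -0.0506]] centre [ 0.4433 -0.0045] yaw -20.88 len 0.11168338704694887 wid 0.05588979207668267 0.056153426545881804
```

Request:
move_arm(angular=[[0.002,-0.006,-0.042],[0,0,0],[0,0,0],[0,0,0],[0,0,0],[0,0,0],[0,0,0]], offset=[[0,0.013,0],[0,0,0],[0,0,-0.1],[0,0,-0.1],[0,0,-0.1],[0,0,-0.1],[0,0,0]], fingers=[1,1,1,1,1,1,1])

```text
time: 23.95
position: [0.4478, -0.0054, 0.2006]
orientation: [0.581, -0.404, 0.58, 0.403]
ft_force: [-0.1, -0.2, 1.3]
gripper_width: 0.0855
```

```bash
python3 - <<'E'
from h import *
st()
E
```

```text
pos [ 0.4478 -0.0054  0.2006] jaw yaw 69.63 toolx [ 0.0014 -0.0012 -1.    ] level rot [0.0007 0.0009 0.    ] w 0.0855 F [-0.1 -0.2  1.3] t 23.95
```

Request:
move_arm(angular=[[0,0,-0.005],[0,0,0],[0,0,0]], offset=[[-0.014,0.003,-0.025],[0,0,-0.017],[0,0,0]], fingers=[1,1,1])

```text
time: 24.25
position: [0.4445, -0.0047, 0.1891]
orientation: [0.583, -0.403, 0.581, 0.401]
ft_force: [-0.6, -0.0, 1.1]
gripper_width: 0.0856
```

Request:
move_arm(angular=[[0,0,0],[0,0,0],[0,0,0],[0,0,0],[0,0,0]], offset=[[0,0,0],[0,0,0],[0,0,0],[0,0,0],[0,0,0]], fingers=[-1,-1,-1,-1,-1], newtons=40)

```text
time: 24.75
position: [0.4453, -0.0044, 0.1916]
orientation: [0.584, -0.403, 0.58, 0.401]
ft_force: [1.5, 0.6, -1.5]
gripper_width: 0.0542
```

```bash
python3 - <<'E'
from h import *
st()
E
```

```text
pos [ 0.4453 -0.0044  0.1916] jaw yaw 69.3 toolx [ 6.6e-03  1.0e-04 -1.0e+00] level rot [-0.0001  0.0042  0.    ] w 0.0542 F [ 1.5  0.6 -1.5] t 24.75
```

Request:
move_arm(angular=[[0,0,0],[0,0,0],[0,0,0],[0,0,0.03],[0,0,0.03],[0,0,0.03],[0,0,0.03],[0,0,0.03],[0,0,0.03],[0,0,0.03],[0,0,0.03],[0,0,0],[0,0,0],[0,0,0],[0,0,0],[0,0,0],[0,0,0]], offset=[[0,0,0.03],[0,0,0.1],[0,0,0.1],[-0.002,-0.06,0],[-0.002,-0.06,0],[-0.002,-0.06,0],[-0.002,-0.06,0],[-0.002,-0.06,0],[-0.002,-0.06,0],[-0.002,-0.06,0],[-0.002,-0.06,0],[-0.002,-0.06,0],[-0.002,-0.06,0],[-0.002,-0.06,0],[0,-0.06,0],[0,0,0],[0,0,0]], fingers=[-1,-1,-1,-1,-1,-1,-1,-1,-1,-1,-1,-1,-1,-1,-1,-1,-1])

```text
time: 26.45
position: [0.4358, -0.229, 0.2728]
orientation: [-0.494, 0.51, -0.49, -0.506]
ft_force: [0.3, -0.0, -2.5]
gripper_width: 0.0543
```

```bash
python3 - <<'E'
from h import *
st()
c=manip.capture("wrist"); pickle.dump(c,open("t_wrist.pkl","wb"));cv2.imwrite("pics/t_wrist.png",c["color"])
E
```

```text
pos [ 0.4358 -0.229   0.2728] jaw yaw 91.82 toolx [ 0.0083  0.0011 -1.    ] level rot [-0.0007  0.0053  0.    ] w 0.0543 F [ 0.3 -0.  -2.5] t 26.45
```

View pics/t_wrist.png

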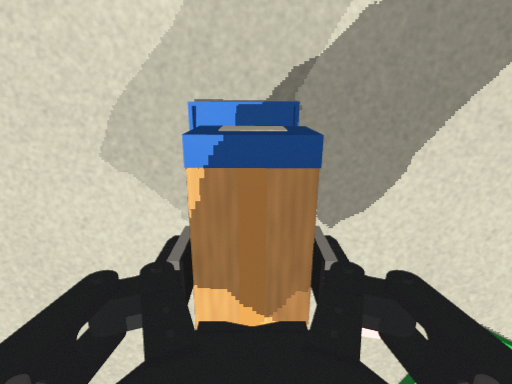

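```bash
python3 - <<'E'
from h import *
near(load("t_wrist.pkl"),(188.5,101.5),(299.5,101),.14)
E
```

```text
width 0.08455161430411523 yaw 2.094749131580447 centre [ 0.43711972 -0.23567104]
```

Request:
move_arm(angular=[[0,0.005,0],[0,0,0],[0,0,0],[0,0,0],[0,0,0],[0,0,0]], offset=[[0.01,-0.02,0],[0,0,0],[0,0,-0.1],[0,0,-0.09],[0,0,-0.05],[0,0,0]], fingers=[-1,-1,-1,-1,-1,-1])

```text
time: 27.1
position: [0.4404, -0.233, 0.1997]
orientation: [-0.492, 0.509, -0.49, -0.509]
ft_force: [-0.1, -0.9, -2.3]
gripper_width: 0.0545
```

```bash
python3 - <<'E'
from h import *
st()
c=manip.capture("wrist"); pickle.dump(c,open("u_wrist.pkl","wb"));cv2.imwrite("pics/u_wrist.png",c["color"])
E
```

```text
pos [ 0.4404 -0.233   0.1997] jaw yaw 92.08 toolx [ 0.002   0.0012 -1.    ] level rot [-0.0008  0.0013  0.    ] w 0.0545 F [-0.1 -0.9 -2.3] t 27.1
```

View pics/u_wrist.png

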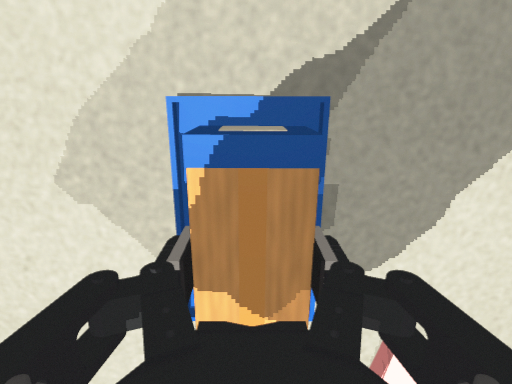

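Request:
move_arm(angular=[[0,0.001,0],[0,0,0],[0,0,0]], offset=[[-0.004,-0.008,-0.011],[0,0,-0.006],[0,0,0]], fingers=[-1,-1,-1])

```text
time: 27.45
position: [0.4401, -0.2359, 0.1973]
orientation: [-0.492, 0.51, -0.49, -0.508]
ft_force: [0.5, -0.7, -2.9]
gripper_width: 0.0542
```

```bash
python3 - <<'E'
from h import *
st()
E
```

```text
pos [ 0.4401 -0.2359  0.1973] jaw yaw 92.11 toolx [ 0.0037 -0.     -1.    ] level rot [0.     0.0024 0.    ] w 0.0542 F [ 0.5 -0.7 -2.9] t 27.45
```

Request:
move_arm(angular=[[0,0.002,0],[0,0,0],[0,0,0]], offset=[[-0.002,0,-0.009],[0,0,-0.004],[0,0,0]], fingers=[-1,-1,-1])

```text
time: 27.75
position: [0.4398, -0.2359, 0.1941]
orientation: [-0.491, 0.51, -0.49, -0.509]
ft_force: [0.2, -0.9, -3.0]
gripper_width: 0.0543
```

```bash
python3 - <<'E'
from h import *
st()
E
```

```text
pos [ 0.4398 -0.2359  0.1941] jaw yaw 92.12 toolx [ 2.e-03 -4.e-04 -1.e+00] level rot [0.0003 0.0013 0.    ] w 0.0543 F [ 0.2 -0.9 -3. ] t 27.75
```

Request:
move_arm(angular=[[0,0,0],[0,0,0]], offset=[[0,0,-0.005],[0,0,-0.002]], fingers=[-1,-1])

```text
time: 27.95
position: [0.4398, -0.2361, 0.1937]
orientation: [-0.492, 0.51, -0.49, -0.509]
ft_force: [-5.8, 2.6, 11.9]
gripper_width: 0.0544
```

```bash
python3 - <<'E'
from h import *
st()
E
```

```text
pos [ 0.4398 -0.2361  0.1937] jaw yaw 92.09 toolx [ 2.9e-03  8.0e-04 -1.0e+00] level rot [-0.0005  0.0018  0.    ] w 0.0544 F [-5.8  2.6 11.9] t 27.95
```

Contact with the floor. Release and rise.

Request:
move_arm(angular=[[0,0,0],[0,0,0],[0,0,0],[0,0,0],[0,0,0],[0,0,0],[0,0,0],[0,0,0],[0,0,0],[0,0,0]], offset=[[0,0,0],[0,0,0],[0,0,0.02],[0,0,0.07],[0,0,0.12],[0,0,0.12],[0,0,0.12],[0,0,0.12],[0,0,0],[0,0,0]], fingers=[0.3,0.6,1,1,1,1,1,1,1,1])

```text
time: 28.95
position: [0.4385, -0.2364, 0.374]
orientation: [-0.492, 0.51, -0.49, -0.508]
ft_force: [-0.8, -0.3, -0.6]
gripper_width: 0.0852
```

```bash
python3 - <<'E'
from h import *
st()
for n in ("wrist","side"):
  c=manip.capture(n); cv2.imwrite(f"pics/v_{n}.png",c["color"])
E
```

```text
pos [ 0.4385 -0.2364  0.374 ] jaw yaw 92.0 toolx [ 3.5e-03  1.0e-04 -1.0e+00] level rot [-0.0001  0.0022  0.    ] w 0.0852 F [-0.8 -0.3 -0.6] t 28.95
```

View pics/v_wrist.png

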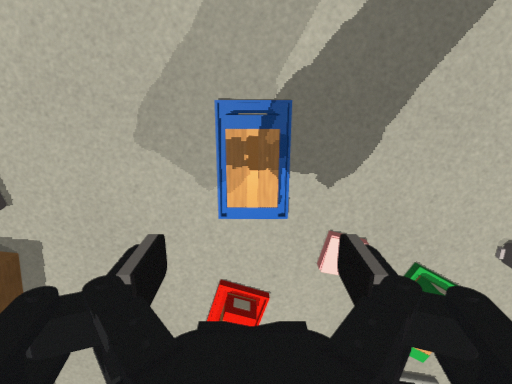

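View pics/v_side.png

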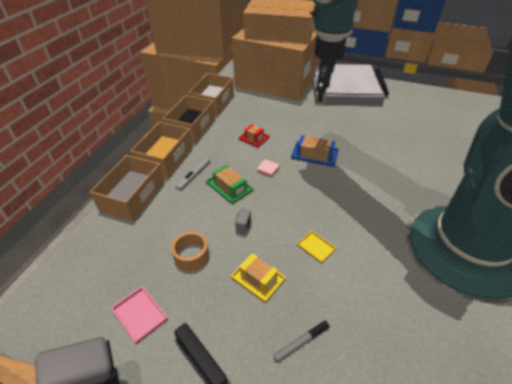

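All four cartons sit level and centred in their trays. In the side view red is at (254,134), green (230,180), blue (316,149) and yellow (258,272). The tape roll (190,251) and tape measure (243,220) have not moved, and the arm is clear.

```bash
python3 -c "
from workcell import manip
print(manip.sign_off())"
```

```text
the job is handed in; nothing more can be done
None
```

The four cartons are in their trays and the job is handed in, at about 29 s of the 128 s allowed. I moved them one at a time from the top down: red, yellow (into the larger yellow tray), green, blue. Each was gripped across its width, set down to within about 1 mm of the tray floor and released.

**Final pictures:** the wrist and side views show every carton flat, lengthwise and about centred in its tray. The tape roll, tape measure and look-alike trays are where they started, and the gripper is raised, open and touching nothing.

**Disagreements:** the side camera placed things about 3 to 6 mm from where the top camera did. I averaged the cameras and corrected at each tray from wrist pictures taken just above it.

**Contact at blue:** the wrist force briefly reached about 12 N when the blue carton met its tray floor, well under the limit. The final check was by eye; I did not measure the final carton poses numerically.

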